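Fold out the crank and close a glued box in the tabletop press

ROBOT

A 7-joint arm with a two-finger parallel gripper is mounted at the origin on the work surface. World frame = base frame: x ahead of the robot, y to its left, z up, the work surface at z = 0. Lengths are in m, angles in rad, forces in N, time in s.
With the tool pointing down it reaches from about 0.4 to 0.875 m from the base axis. Payload 6.5 kg.
Tool frame: the origin (TCP) lies midway between the tips of the shut fingers; the grasp point (between the pads) lies 19 mm behind it; y points along the fingers, x is the direction in which the jaws open and shut, and the axes are right-handed (so a half turn about y gives the same grasp; the last joint's range is limited). The gripper opens to 88 mm and grips with 3 to 60 N. Pads are 18 mm wide; open, the fingers measure 123 mm over their backs; the gripper's body (75 mm by 187 mm) begins 45 mm behind the grasp point.
Start: joints at [1.176, 0.536, -0.004, 1.538, 0.003, 1.067, -0.071], TCP at [0.21, -0.615, 0.239] pointing down, gripper open.
Joint ranges: [-2.7, 2.7], [-0.37, 2.16], [-1.27, 1.26], [0.24, 2.4], [-1.31, 4.45], [0.19, 1.91], [-2.76, 2.76]. Speed limits (rad/s): [2.39, 2.39, 3.14, 3.14, 3.14, 3.14, 3.14].

INTERFACE

Orientations are given as a unit quaternion [w, x, y, z].
In Python, from plant import * gives the robot as it stands.
- The arm moves only by the shell command python3 -m jog 'ROWS' [OPENING] [FORCE]. ROWS is JSON, a list of rows, each an object with "dp": the shift along the tool's x, y, z in cm, a list of three; "angular": the turn, a rotation vector about the tool's x, y, z in rad, a list of three. A call has 1 to 20 rows; each row is the pose to reach, as a shift and turn from the pose commanded when the call began, along the tool's axes at that moment; what a row does not reach only later rows make up. A row lasts 1/12 s, in which the tool goes at most 41.7 mm and 7.16 degrees, less where a joint would pass 70% of its speed; a pose out of reach is approached as far as the arm can. A call with a gripper value outside its range is refused whole. OPENING is the finger opening in cm, from 0 to 8.81, set as the call begins (- or left out, the last holds). The fingers move at their own pace and stop on an object; FORCE is the grip in N (left out, the last holds). Time passes only in rows, so rows that repeat a pose let the fingers close. It gives the time, the measured TCP pose, the force and the opening at its end, in the units of the state.
- get_state(): the state, without advancing time (a new reading comes with each control period).
- camera(name): name is "scene" or "side" or "wrist"; returns a dict with "img" (420x560x3 uint8, red, green, blue), "z_map" (420x560 float32, m along the optical axis (not along the pixel's ray), 0 where there is no reading), "fx", "fy", "cx", "cy" (pixels), "world_from_camera" (4x4, takes a point from camera to world coordinates). Camera axes: x right, y up, looking along -z (the intrinsics and any distortion apply to the point x, -y, -z); pixel columns grow to the right and rows downward; lengths in m; the calibration is good to about 2 mm. A picture is of the moment at which its call begins.
- finish_job(): hands the job in, once; it reports no verdict.
The state is a dict: "time_s": time; "joint_positions": joint angles; "qd": joint speeds; "joint_efforts": joint torques, N m; "ee_pos": TCP position; "eef_rot": TCP orientation; "wrist_force": force on the tool from outside, world axes, zero at the start; "ft_torque": the same for the moment, N m; "gripper_width": finger opening in m.
Only numpy, scipy, OpenCV 4.12 (cv2) and the standard library are available. Lean on these libraries where they do the work, as an engineer would, in place of code of your own. Each camera call takes 0.05 s, during which the arm holds its last target.

TASK

Fold the press's red-balled crank handle fully up so that it stands upright, then use the crank to wind the press down (clockwise seen from above) until the platen bears firmly on the lid of the wooden box and the crank feels distinctly heavier to turn. Stop there, gently, without crushing the box, and let go with the handle still standing up and the press still holding the lid down. Leave the other things on the table undisturbed.

Things in the scene. Friction and masses are not known exactly. Their poses are not given: they have to be found in the camera images.
- press: Small green hobby press, fixed on the table: base plate 160 x 220 x 20 mm, two steel posts 18 mm thick, a bridge 45 x 220 mm with its top 140 mm above the table. Origin: centre of the base plate's underside; x across the bridge, y along it, z up. The crank sits on top; winding down takes 2.3 to 4.2 rad until the platen has seated the lid: less than one full turn.
- crank_axis (a point): Point on the crank's upright turning axis, 185 mm above the table, level with the folding hinge; axes as the press. Hub 20 mm across. Clockwise seen from above lowers the platen, 38 mm per full turn. A steady drag of about 4 N at the handle must be overcome while it moves (at a pause about 1 N of it remains felt); the crank stays where it is left.
- handle_hinge (a point): Hinge pin of the folding handle, 60 mm out from the crank axis, at the outer end of the dark steel crank arm (12 mm wide, 10 mm thick, its top 12.5 mm below this point). Turns with the crank: x points outward along the arm, y is the hinge line (level, across the arm), z up. The arm starts in a different direction each time.
- handle_grip (a point): Centre of the red ball knob, 24 mm in diameter, at the free end of the folding handle, 58 mm from the hinge; a steel stem 10 mm thick joins it to the hinge. The ball swivels freely on the stem in every direction. Folded, the handle lies level above the arm with the ball over the crank axis; unfolded, it stands above the hinge. About 1 N at the ball lifts it; the hinge is stiff, so it stays at any angle.
- handle (a joint): Fold angle of the handle: 0 lying folded on the crank arm, 1.57 rad standing upright at its stop.
- platen: Steel pressing plate 85 x 100 x 10 mm, hanging level under the bridge on a rubber spring (18 N per mm), driven only by the crank. Its tracked point rides on the screw, at the plate's underside while unloaded. Once the lid is seated the crank stiffens, about 11 N at the handle per further radian: stop when the handle takes 2 to 3 N more than its steady drag. 6 N more means 60 N under the platen, which crushes the box.
- box: Loose wooden box on the press's base plate under the platen, 75 x 95 mm, walls 33 mm high, with a push-in dark lid 79 x 99 mm that carries a cork panel. Lid and panel together are 10 to 15 mm thick (differs from box to box), and the lid starts proud of the walls by an unknown 1 to 5 mm; about 4 N pushes it down until it seats. Origin: centre of the underside, z up.
- glue: White glue bottle, 44 mm across, 120 mm tall; a bystander. Origin: centre of its underside.
- glue_brush: Brush, 160 mm long, lying flat; a bystander. Origin: centre of its underside.
- cat: Dark wooden cat figurine, 60 mm across, 130 mm tall; a bystander. Origin: centre of its underside.
- mug: White mug, 80 mm across, 90 mm tall; a bystander. Origin: centre of its underside.
- plaque: Pale wooden plaque of two joined discs, 76 x 136 x 12 mm, lying flat; a bystander. Origin: centre of its underside.
Not all that is in view belongs to the job. Leave any turquoise or white look-alike of the box alone.

How it is judged:
By the outcome, as a careful person would: the job done as asked, in the order asked, and still so for the second after the job is handed in, with the robot touching nothing.
It also fails if it takes over 69 s, if anything falls off the work surface, if the arm or the gripper's body presses on something with over 40 N, if the wrist force passes 120 N, or if a joint passes its speed limit or range.

## Working session

There is one attempt and no reset: what is moved stays moved. The work goes in short steps, Python scripts to look and compute and a shell command to move; the robot and the scene stay as the last step left them, time stands still between calls to the robot, and variables do not carry over. Pictures are saved under pics/ and viewed, and the job is handed in when it is done.

```bash
ls; mkdir -p pics; python3 - <<'E'
from plant import *
import cv2
for n in ["scene","side","wrist"]:
    c=camera(n); cv2.imwrite(f"pics/{n}0.png",c["img"][:,:,::-1]); print(n,c["fx"],c["fy"],c["cx"],c["cy"],c["world_from_camera"].round(3).tolist(),[k for k in c])
s=get_state(); print(s)
E
```

```text
pics
scene 470.8506026555127 470.8506026555127 279.9880836616375 202.51595600299714 [[-0.773, -0.544, 0.326, 0.881], [0.634, -0.672, 0.382, 0.486], [0.011, 0.502, 0.865, 1.226], [0.0, 0.0, 0.0, 1.0]] ['img', 'z_map', 'fx', 'fy', 'cx', 'cy', 'world_from_camera']
side 410.10704500533024 410.10704500533024 276.4716392703065 213.37823636973448 [[-0.954, 0.234, -0.188, 0.273], [-0.299, -0.714, 0.633, 0.698], [0.014, 0.66, 0.751, 0.941], [0.0, 0.0, 0.0, 1.0]] ['img', 'z_map', 'fx', 'fy', 'cx', 'cy', 'world_from_camera']
wrist 329.0623823237318 329.0623823237318 280.11058276329 201.7577054864136 [[0.323, 0.905, 0.277, 0.281], [-0.946, 0.31, 0.092, -0.589], [-0.003, -0.292, 0.956, 0.384], [0.0, 0.0, 0.0, 1.0]] ['img', 'z_map', 'fx', 'fy', 'cx', 'cy', 'world_from_camera']
{'time_s': 0.15, 'joint_positions': array([ 1.17579208,  0.53699696, -0.00439694,  1.53860854,  0.00260134,
        1.06730305, -0.07121355]), 'qd': array([ 0.0012019 , -0.0013194 ,  0.00108223, -0.00310295, -0.00054672,
        0.00013151,  0.00029123]), 'joint_efforts': array([ 1.92994608e-03, -5.71328115e+01,  9.92038921e-01, -2.51828617e+01,
       -5.61671681e-02,  1.52217509e-02,  9.23435459e-05]), 'ee_pos': array([ 0.20971373, -0.61475571,  0.23805229]), 'eef_rot': array([ 0.57532772, -0.57486026,  0.41182041, -0.41102025]), 'wrist_force': array([ 1.15586132,  0.08611497, -0.40276955]), 'ft_torque': array([0.01451753, 0.02394518, 0.0192239 ]), 'gripper_width': 0.08853656575084845}
```

View pics/scene0.png

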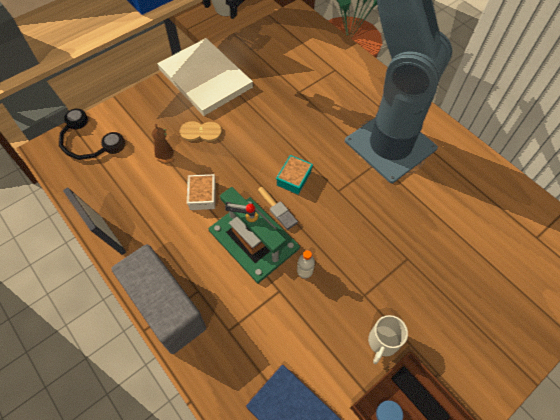

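View pics/side0.png

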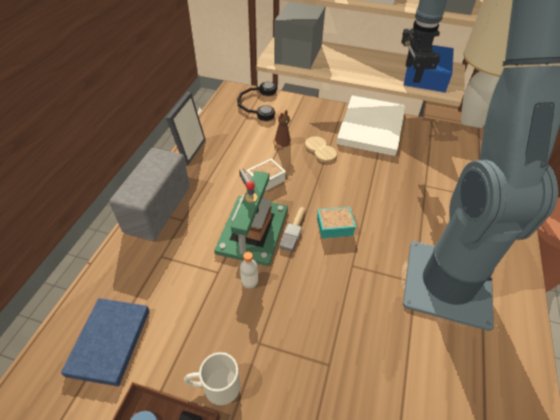

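View pics/wrist0.png

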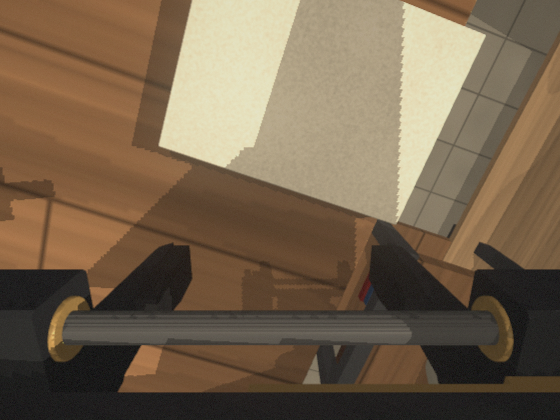

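The press is near (255,235) in the scene view, with its red ball at (250,210). In the side view it's near (255,220), ball at (250,186). I'll zoom in and measure it.

```bash
cat > h.py <<'E'
from plant import *
import numpy as np, cv2
from scipy.spatial.transform import Rotation as R
def pts(c):
    z=c["z_map"]; v,u=np.mgrid[:z.shape[0],:z.shape[1]]
    p=np.stack([(u-c["cx"])/c["fx"]*z,-(v-c["cy"])/c["fy"]*z,-z],-1)
    T=c["world_from_camera"]; P=p@T[:3,:3].T+T[:3,3]; P[z<=0]=np.nan
    return P
def rot(s): 
    w,x,y,z=s["eef_rot"]; return R.from_quat([x,y,z,w])
def crop(c,u0,v0,u1,v1,f,name):
    im=c["img"][v0:v1,u0:u1,::-1]; cv2.imwrite(name,cv2.resize(im,None,fx=f,fy=f,interpolation=cv2.INTER_CUBIC))
def red(c,P):
    i=c["img"].astype(int); m=(i[...,0]>130)&(i[...,1]<60)&(i[...,2]<60)
    return m&(P[...,2]>0.1)&(P[...,2]<0.35)
E
python3 - <<'E'
from h import *
print(rot(get_state()).as_matrix().round(3))
c=camera("scene");P=pts(c);crop(c,190,170,320,290,5,"pics/sc1.png")
d=camera("side");Q=pts(d);crop(d,200,160,300,270,5,"pics/sd1.png")
for n,c,P in(("scene",c,P),("side",d,Q)):
    m=red(c,P); v,u=np.nonzero(m); print(n,m.sum(),u.mean(),v.mean(),np.nanmedian(P[m],0),np.nanmax(P[m],0))
    # sphere fit
    X=P[m]; A=np.c_[2*X,np.ones(len(X))]; 
    x=np.linalg.lstsq(A,(X**2).sum(1),rcond=None)[0]; print("sph",x[:3],np.sqrt(x[3]+x[:3]@x[:3]))
    i=c["img"].astype(int)
    g=(i[...,1]>i[...,0]+20)&(i[...,1]>i[...,2]+5)&(P[...,2]>0.125)&(P[...,2]<0.15)&(abs(P[...,0]-np.nanmedian(X[:,0]))<.2)&(abs(P[...,1]-np.nanmedian(X[:,1]))<.2)
    Y=P[g][:,:2].astype(np.float32); print("bridge",g.sum(),cv2.minAreaRect(Y), np.median(P[g][:,2]))
    g=(i[...,1]>i[...,0]+15)&(i[...,1]>i[...,2])&(P[...,2]>0.012)&(P[...,2]<0.027)&(abs(P[...,0]-np.nanmedian(X[:,0]))<.2)&(abs(P[...,1]-np.nanmedian(X[:,1]))<.2)
    Y=P[g][:,:2].astype(np.float32); print("base",g.sum(),cv2.minAreaRect(Y))
E
```

```text
[[ 0.323 -0.001  0.946]
 [-0.946  0.001  0.323]
 [-0.001 -1.    -0.   ]]
scene 58 251.63793103448276 209.51724137931035 [ 0.56009951 -0.00685705  0.19157747] [0.56994563 0.16571302 0.19857315]
sph [0.52994241 0.07445052 0.15219223] 0.09625681264929906
bridge 1008 ((0.5579931139945984, -0.008300378918647766), (0.046014830470085144, 0.21879637241363525), 2.6198270320892334) 0.13824655944242537
base 1730 ((0.49808913469314575, -0.012205921113491058), (0.27827733755111694, 0.22030125558376312), 2.999048948287964)
side 25 250.32 186.8 [ 5.51143874e-01 -9.27593438e-05  1.90841957e-01] [0.55992415 0.00517925 0.19649443]
sph [ 0.5537961  -0.00329406  0.18901062] 0.007308633760322741
bridge 847 ((0.5531900525093079, -0.004471957683563232), (0.04584312438964844, 0.21750879287719727), 2.16227388381958) 0.14077759665484524
base 1419 ((0.49121493101119995, -0.008406020700931549), (0.2823502719402313, 0.2198731005191803), 2.796889543533325)
```

View pics/sc1.png

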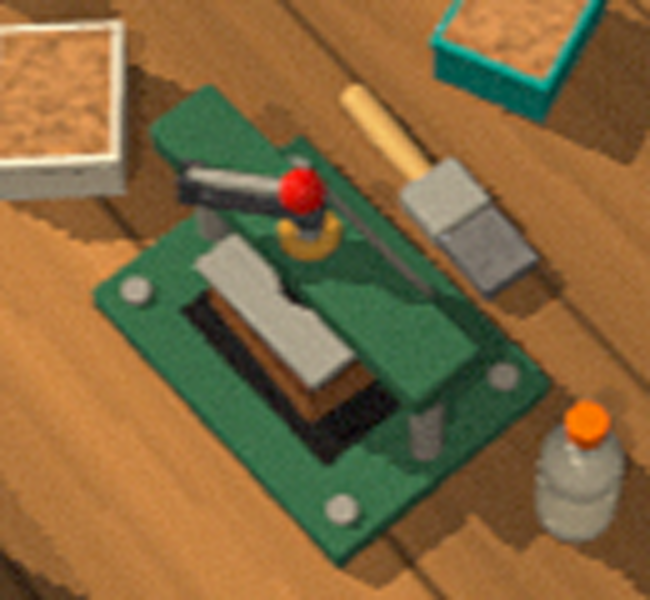

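View pics/sd1.png

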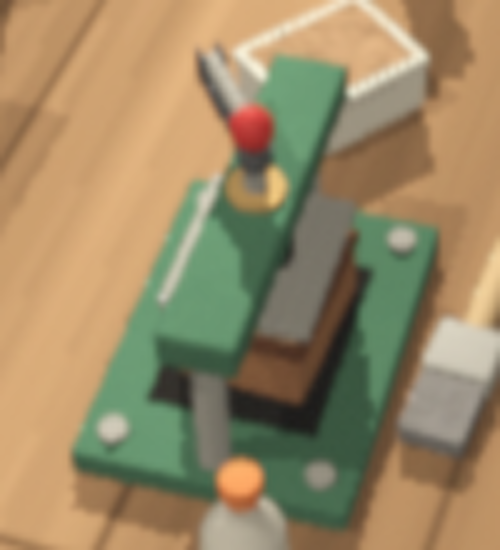

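The views show the arm running from the ball at crop (300,190) to the hinge at crop (185,185), so it points towards world +x, -y. Next I'll measure the ball and the arm direction.

```bash
python3 - <<'E'
from h import *
for n in("scene","side"):
    c=camera(n);P=pts(c); i=c["img"].astype(int); m=red(c,P)&(abs(P[...,0]-.555)<.05)&(abs(P[...,1])<.05)
    X=np.median(P[m],0); C=c["world_from_camera"][:3,3]
    v,u=np.nonzero(m)
    d=np.array([(u.mean()-c["cx"])/c["fx"],-(v.mean()-c["cy"])/c["fy"],-1]);d=c["world_from_camera"][:3,:3]@(d/np.linalg.norm(d))
    rng=np.percentile(np.linalg.norm(P[m]-C,axis=1),20)
    b=C+d*(rng+.0105); print(n,"ball",b.round(4), "ray at z=.185",(C+d*(.185-C[2])/d[2]).round(4),m.sum())
    k=(P[...,2]>.160)&(P[...,2]<.205)&~m&(np.hypot(P[...,0]-.557,P[...,1]+.006)<.1)&(np.hypot(P[...,0]-.557,P[...,1]+.006)>.016)
    Y=P[k]; ax=np.array([.556,-.006]); D=Y[:,:2]-ax; print(k.sum(), "dir",np.degrees(np.arctan2(*D.mean(0)[::-1])),"r max",np.sort(np.hypot(*D.T))[-5:].round(3))
    print(cv2.minAreaRect(Y[:,:2].astype(np.float32)), np.percentile(Y[:,2],[5,50,95]).round(3))
    top=Y[Y[:,2]>.178]; print("stem",len(top),cv2.fitLine(top[:,:2].astype(np.float32),cv2.DIST_L2,0,.01,.01).ravel())
E
```

```text
scene ball [ 0.5576 -0.0108  0.1845] ray at z=.185 [ 0.5578 -0.0106  0.185 ] 54
168 dir -47.23641657452508 r max [0.068 0.069 0.069 0.069 0.07 ]
((0.5848960280418396, -0.03807266801595688), (0.013792692683637142, 0.053471796214580536), 40.355655670166016) [0.164 0.182 0.19 ]
stem 91 [ 0.6589975  -0.7521452   0.5859653  -0.03987485]
side ball [ 0.5537 -0.006   0.184 ] ray at z=.185 [ 0.5534 -0.0051  0.185 ] 26
92 dir -47.39970385736812 r max [0.062 0.063 0.063 0.065 0.065]
((0.5825376510620117, -0.03796786069869995), (0.01437979843467474, 0.04717421159148216), 41.29336929321289) [0.169 0.188 0.192]
stem 62 [ 0.6864775  -0.72715104  0.5844516  -0.03848867]
```

```bash
cat >> h.py <<'E'
def to_tool(target):
    s=get_state(); d=rot(s).inv().apply(np.array(target)-s["ee_pos"]); return (d*100).round(2)
E
python3 - <<'E'
from h import *
print(to_tool([.5556,-.0075,.30]),to_tool([.35,-.45,.32]))
E
```

```text
[-46.34  -6.13  52.34] [-11.1   -8.14  18.6 ]
```

```bash
python3 -m jog '[{"dp":[0,-7,0],"angular":[0,-0.1,0]},{"dp":[-11,-8,18.6],"angular":[0,-0.5,0]},{"dp":[-11,-8,18.6],"angular":[0,-0.5,0]},{"dp":[-11,-8,18.6],"angular":[0,-0.6,0]},{"dp":[-46.3,-6.1,52.3],"angular":[0,-1.97,0]},{"dp":[-46.3,-6.1,52.3],"angular":[0,-1.97,0]},{"dp":[-46.3,-6.1,52.3],"angular":[0,-1.97,0]},{"dp":[-46.3,-6.1,52.3],"angular":[0,-1.97,0]},{"dp":[-46.3,-6.1,52.3],"angular":[0,-1.97,0]},{"dp":[-46.3,-6.1,52.3],"angular":[0,-1.97,0]},{"dp":[-46.3,-6.1,52.3],"angular":[0,-1.97,0]},{"dp":[-46.3,-6.1,52.3],"angular":[0,-1.97,0]},{"dp":[-46.3,-6.1,52.3],"angular":[0,-1.97,0]},{"dp":[-46.3,-6.1,52.3],"angular":[0,-1.97,0]},{"dp":[-46.3,-6.1,52.3],"angular":[0,-1.97,0]},{"dp":[-46.3,-6.1,52.3],"angular":[0,-1.97,0]},{"dp":[-46.3,-6.1,52.3],"angular":[0,-1.97,0]},{"dp":[-46.3,-6.1,52.3],"angular":[0,-1.97,0]},{"dp":[-46.3,-6.1,52.3],"angular":[0,-1.97,0]},{"dp":[-46.3,-6.1,52.3],"angular":[0,-1.97,0]}]' 6.5 20
```

```text
time_s: 2.02
ee_pos: [0.5557, -0.0056, 0.2996]
eef_rot: [0.661, -0.66, -0.253, 0.253]
wrist_force: [-1.3, -0.6, 0.2]
gripper_width: 0.0648
```

```bash
python3 - <<'E'
from h import *
s=get_state();print(s["time_s"],s["ee_pos"],rot(s).as_matrix().round(3),s["joint_positions"].round(2),s["wrist_force"])
c=camera("wrist");P=pts(c);cv2.imwrite("pics/w1.png",c["img"][:,:,::-1])
m=red(c,P)&(abs(P[...,0]-.555)<.06)&(abs(P[...,1])<.06)
v,u=np.nonzero(m);C=c["world_from_camera"][:3,3]
d=np.array([(u.mean()-c["cx"])/c["fx"],-(v.mean()-c["cy"])/c["fy"],-1]);d=c["world_from_camera"][:3,:3]@d
print(m.sum(),u.mean(),v.mean(),C+d*(.185-C[2])/d[2])
E
```

```text
2.0167 [ 0.55567155 -0.0055801   0.29963271] [[ 0.743 -0.    -0.669]
 [ 0.669  0.001  0.743]
 [ 0.001 -1.     0.001]] [ 0.44  0.39 -0.66  1.69  0.25  1.15  0.44] [-1.28705099 -0.60440231  0.21086514]
109 275.73394495412845 194.72477064220183 [ 0.55160678 -0.00458548  0.185     ]
```

View pics/w1.png

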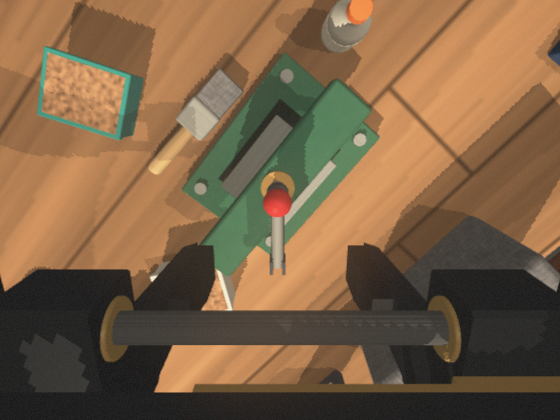

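The ball at (277,200) lies between the fingers, with the stem running straight down the image, so the jaws sit across the arm. I'll refine the ball fit before going down.

```bash
python3 - <<'E'
from h import *
c=camera("wrist");P=pts(c);i=c["img"].astype(int)
m=((i[...,0]>1.7*i[...,1]+15)&(i[...,0]>1.7*i[...,2]+15)&(i[...,0]>70)&(i[...,2]>0.6*i[...,1])).astype(np.uint8)
m[:170]=0;m[230:]=0;m[:,:250]=0;m[:,305:]=0
k=cv2.findContours(m,0,1)[0];k=max(k,key=cv2.contourArea);(u,v),r=cv2.minEnclosingCircle(k);print(u,v,r,cv2.contourArea(k))
C=c["world_from_camera"][:3,3]
d=np.array([(u-c["cx"])/c["fx"],-(v-c["cy"])/c["fy"],-1]);d=c["world_from_camera"][:3,:3]@d
b=C+d*(.185-C[2])/d[2];print(b)
for t in ([.5546,-.007,.19],[.5546,-.007,.171],b): print(to_tool(t))
E
```

```text
279.47369384765625 200.84210205078125 14.271411895751953 585.0
[ 0.55685691 -0.00893194  0.185     ]
[ 0.13 10.94  0.2 ]
[ 0.14 12.84  0.2 ]
[ 0.17 11.44 -0.09]
```

```bash
python3 -m jog '[{"dp":[0.1,4,0],"angular":[0,0,0]},{"dp":[0.1,7.5,0],"angular":[0,0,0]},{"dp":[0.1,10,0],"angular":[0,0,0]},{"dp":[0.1,11.5,0],"angular":[0,0,0]},{"dp":[0.1,12.3,0],"angular":[0,0,0]},{"dp":[0.1,12.8,0],"angular":[0,0,0]},{"dp":[0.1,12.8,0],"angular":[0,0,0]},{"dp":[0.1,12.8,0],"angular":[0,0,0]}]' 6.5 20
python3 - <<'E'
from h import *
s=get_state();print(s["ee_pos"],s["wrist_force"])
c=camera("wrist");cv2.imwrite("pics/w2.png",c["img"][:,:,::-1])
E
```

```text
time_s: 2.78
ee_pos: [0.5566, -0.008, 0.1726]
eef_rot: [-0.661, 0.661, 0.252, -0.251]
wrist_force: [0.9, -0.2, 0.3]
gripper_width: 0.0651
[ 0.55664312 -0.00797665  0.17262497] [ 0.92795693 -0.23775733  0.27789795]
```

View pics/w2.png

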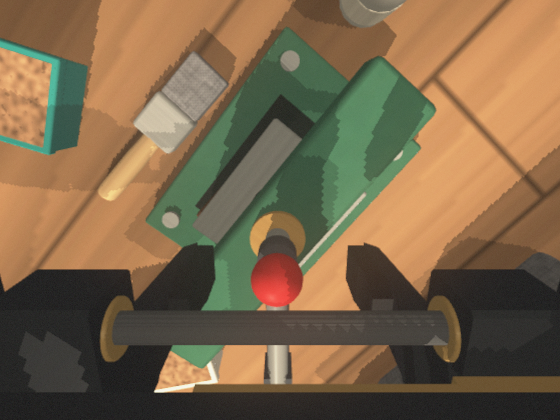

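The ball at (277,278) is between the fingers, so I'll close on it.

```bash
python3 -m jog '[{"dp":[0,0,0],"angular":[0,0,0]},{"dp":[0,0,0],"angular":[0,0,0]},{"dp":[0,0,0],"angular":[0,0,0]},{"dp":[0,0,0],"angular":[0,0,0]},{"dp":[0,0,0],"angular":[0,0,0]},{"dp":[0,0,0],"angular":[0,0,0]},{"dp":[0,0,0],"angular":[0,0,0]},{"dp":[0,0,0],"angular":[0,0,0]}]' 1.5 25
python3 - <<'E'
from h import *
s=get_state();print(s["time_s"],s["ee_pos"],s["wrist_force"],s["gripper_width"])
E
```

```text
time_s: 3.5
ee_pos: [0.5551, -0.0082, 0.1714]
eef_rot: [-0.661, 0.661, 0.251, -0.252]
wrist_force: [-3.8, -2.6, 1.8]
gripper_width: 0.0224
3.5 [ 0.55514074 -0.00815712  0.17139056] [-3.80232862 -2.62543923  1.7500413 ] 0.02236970792876932
```

```bash
python3 -m jog '[{"dp":[-0.1,-0.51,-0.02],"angular":[0,0,0]},{"dp":[-0.1,-1.01,-0.09],"angular":[0,0,0]},{"dp":[-0.1,-1.5,-0.2],"angular":[0,0,0]},{"dp":[-0.1,-1.98,-0.35],"angular":[0,0,0]},{"dp":[-0.1,-2.45,-0.54],"angular":[0,0,0]},{"dp":[-0.1,-2.9,-0.78],"angular":[0,0,0]},{"dp":[-0.1,-3.33,-1.05],"angular":[0,0,0]},{"dp":[-0.1,-3.73,-1.36],"angular":[0,0,0]},{"dp":[-0.1,-4.1,-1.7],"angular":[0,0,0]}]' 1.5 25
python3 - <<'E'
from h import *
s=get_state();print(s["time_s"],s["ee_pos"],rot(s).inv().apply(s["wrist_force"]),s["gripper_width"])
c=camera("side");crop(c,180,120,320,250,5,"pics/sd2.png")
E
```

```text
time_s: 4.25
ee_pos: [0.5667, -0.0211, 0.2131]
eef_rot: [-0.661, 0.661, 0.252, -0.252]
wrist_force: [-1.3, -2.7, -2.6]
gripper_width: 0.0221
4.25 [ 0.56674203 -0.02113279  0.21305925] [-2.73429635  2.61265036 -1.12715868] 0.022080064806450805
```

View pics/sd2.png

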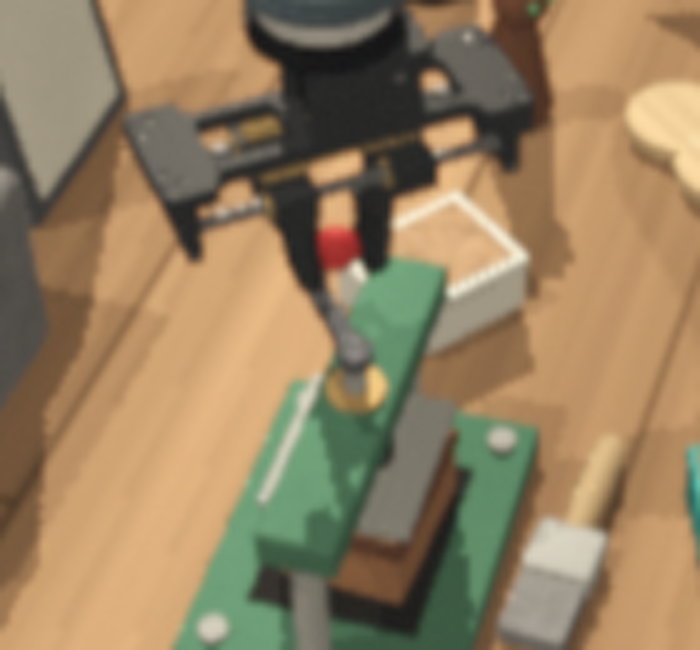

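The ball at crop (338,247) is between the fingers and lifting at low force. I'll finish the arc.

```bash
python3 -m jog '[{"dp":[0,-0.34,-0.37],"angular":[0,0,0]},{"dp":[0,-0.65,-0.77],"angular":[0,0,0]},{"dp":[0,-0.92,-1.2],"angular":[0,0,0]},{"dp":[0,-1.16,-1.65],"angular":[0,0,0]},{"dp":[0,-1.35,-2.12],"angular":[0,0,0]},{"dp":[0,-1.5,-2.6],"angular":[0,0,0]},{"dp":[0,-1.61,-3.09],"angular":[0,0,0]},{"dp":[0,-1.68,-3.59],"angular":[0,0,0]},{"dp":[0,-1.7,-4.1],"angular":[0,0,0]},{"dp":[0,-1.7,-4.2],"angular":[0,0,0]},{"dp":[0,-1.7,-4.3],"angular":[0,0,0]},{"dp":[0,-1.7,-4.3],"angular":[0,0,0]},{"dp":[0,-1.7,-4.3],"angular":[0,0,0]}]' 1.5 25
python3 - <<'E'
from h import *
s=get_state();print(s["time_s"],s["ee_pos"],rot(s).inv().apply(s["wrist_force"]),s["gripper_width"])
c=camera("side");crop(c,180,120,320,250,5,"pics/sd3.png")
E
```

```text
time_s: 5.38
ee_pos: [0.5944, -0.0516, 0.2295]
eef_rot: [0.661, -0.66, -0.252, 0.253]
wrist_force: [-6.0, 0.3, 0.9]
gripper_width: 0.0219
5.3833 [ 0.59441514 -0.05162762  0.22954356] [-4.32673056 -0.89160712  4.23691312] 0.021938257770687992
```

View pics/sd3.png

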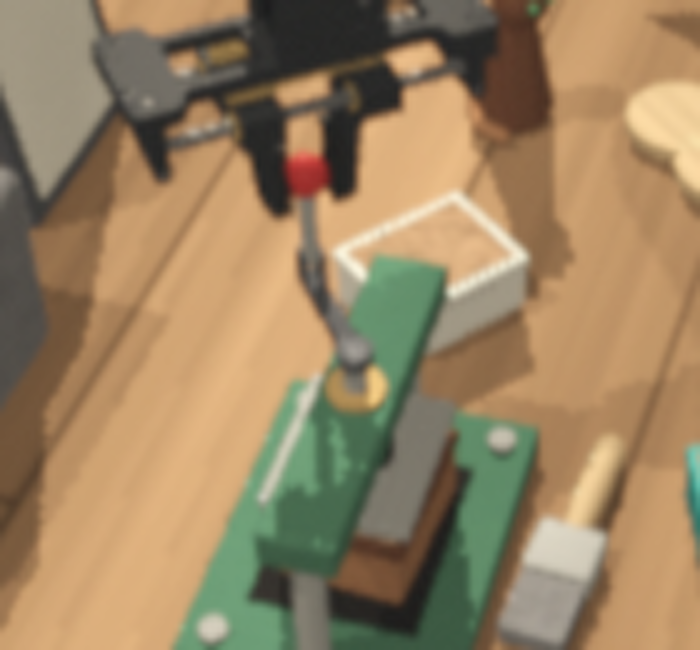

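The handle is upright: ball at crop (307,175) above the hinge at (310,265), with 4 N against the stop. Next is winding. Seen from above, clockwise starts along tool -x.

```bash
cat >> h.py <<'E'
CEN=np.array([.5551,-.0072])
def rows(a0,a1,n,r=6.12,dl=.015,r1=None):
    r1=r1 or r
    for k in range(1,n+1):
        a=a0+(a1-a0)*k/n; rr=r+(r1-r)*min(1,k/4)
        x=-(rr*np.sin(a+dl)-r*np.sin(a0+dl)); z=-(rr*np.cos(a+dl)-r*np.cos(a0+dl))
        print(f"{a:.2f}: {x:.2f},0,{z:.2f}",end=" | ")
    print()
def rep():
    s=get_state(); d=s["ee_pos"][:2]-CEN; ph=np.arctan2(d[1],d[0]); R_=rot(s).as_matrix()
    f=s["wrist_force"]; er=d/np.linalg.norm(d); ec=np.array([er[1],-er[0]])
    al=(np.arctan2(-R_[1,2],-R_[0,2])-ph)%(2*np.pi)
    print(f"t={s['time_s']:.2f} alpha={al:.3f} r={1000*np.linalg.norm(d):.1f} z={s['ee_pos'][2]:.4f} resist_tan={-(f[:2]@ec):.2f} rad_on_tool={f[:2]@er:.2f} fz={f[2]:.2f} w={s['gripper_width']:.4f}")
E
python3 -c "
from h import *
rep();rows(0,.8,10);rows(.8,1.6,10);rows(1.6,2.2,10)"
```

```text
t=5.43 alpha=0.005 r=59.4 z=0.2296 resist_tan=-3.66 rad_on_tool=-4.07 fz=0.16 w=0.0225
0.08: -0.49,0,0.03 | 0.16: -0.97,0,0.09 | 0.24: -1.45,0,0.20 | 0.32: -1.92,0,0.34 | 0.40: -2.38,0,0.52 | 0.48: -2.82,0,0.73 | 0.56: -3.24,0,0.98 | 0.64: -3.64,0,1.27 | 0.72: -4.01,0,1.58 | 0.80: -4.36,0,1.92 | 
0.88: -0.32,0,0.37 | 0.96: -0.61,0,0.76 | 1.04: -0.87,0,1.18 | 1.12: -1.09,0,1.61 | 1.20: -1.28,0,2.07 | 1.28: -1.44,0,2.53 | 1.36: -1.55,0,3.01 | 1.44: -1.63,0,3.49 | 1.52: -1.66,0,3.98 | 1.60: -1.66,0,4.47 | 
1.66: 0.03,0,0.37 | 1.72: 0.08,0,0.73 | 1.78: 0.15,0,1.09 | 1.84: 0.24,0,1.45 | 1.90: 0.35,0,1.79 | 1.96: 0.49,0,2.14 | 2.02: 0.64,0,2.47 | 2.08: 0.82,0,2.79 | 2.14: 1.01,0,3.10 | 2.20: 1.22,0,3.41 |
```

```bash
python3 -m jog '[{"dp":[-0.49,0,0.03],"angular":[0,0,0]},{"dp":[-0.97,0,0.09],"angular":[0,0,0]},{"dp":[-1.45,0,0.2],"angular":[0,0,0]},{"dp":[-1.92,0,0.34],"angular":[0,0,0]},{"dp":[-2.38,0,0.52],"angular":[0,0,0]},{"dp":[-2.82,0,0.73],"angular":[0,0,0]},{"dp":[-3.24,0,0.98],"angular":[0,0,0]},{"dp":[-3.64,0,1.27],"angular":[0,0,0]},{"dp":[-4.01,0,1.58],"angular":[0,0,0]},{"dp":[-4.36,0,1.92],"angular":[0,0,0]}]' 1.5 35
python3 - <<'E'
from h import *
rep()
c=camera("side");crop(c,180,120,320,250,5,"pics/sd4.png"); rep()
E
```

```text
time_s: 6.27
ee_pos: [0.5504, -0.0671, 0.2298]
eef_rot: [0.661, -0.661, -0.253, 0.251]
wrist_force: [4.1, 4.7, -7.7]
gripper_width: 0.0218
t=6.27 alpha=0.806 r=60.1 z=0.2298 resist_tan=3.74 rad_on_tool=-4.97 fz=-7.72 w=0.0218
t=6.32 alpha=0.827 r=60.2 z=0.2297 resist_tan=-0.66 rad_on_tool=-4.29 fz=-3.58 w=0.0219
```

View pics/sd4.png

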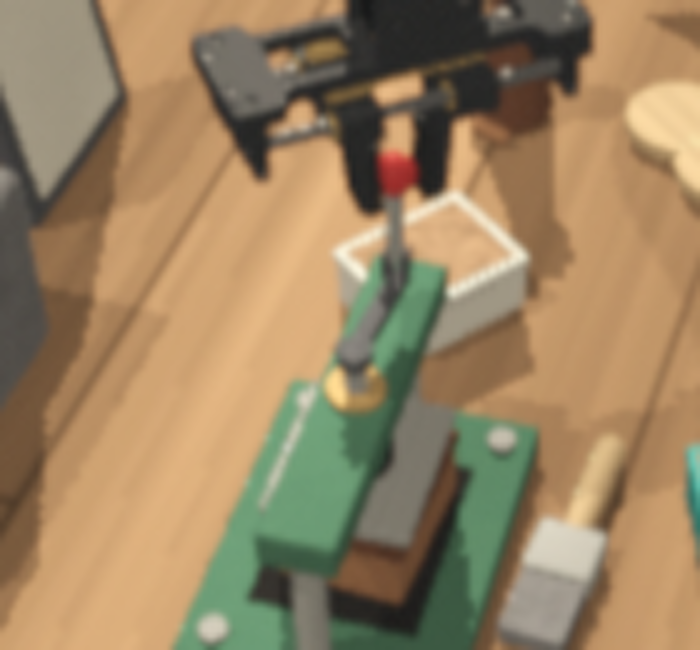

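The crank turned with the handle still upright (ball at crop (396,172)), with about 3.7 N of drag while moving. I'll keep winding.

```bash
python3 -m jog '[{"dp":[-0.32,0,0.37],"angular":[0,0,0]},{"dp":[-0.61,0,0.76],"angular":[0,0,0]},{"dp":[-0.87,0,1.18],"angular":[0,0,0]},{"dp":[-1.09,0,1.61],"angular":[0,0,0]},{"dp":[-1.28,0,2.07],"angular":[0,0,0]},{"dp":[-1.44,0,2.53],"angular":[0,0,0]},{"dp":[-1.55,0,3.01],"angular":[0,0,0]},{"dp":[-1.63,0,3.49],"angular":[0,0,0]},{"dp":[-1.66,0,3.98],"angular":[0,0,0]},{"dp":[-1.66,0,4.47],"angular":[0,0,0]}]' 1.5 35
python3 -c "from h import *
rep()"
python3 -m jog '[{"dp":[0.03,0,0.37],"angular":[0,0,0]},{"dp":[0.08,0,0.73],"angular":[0,0,0]},{"dp":[0.15,0,1.09],"angular":[0,0,0]},{"dp":[0.24,0,1.45],"angular":[0,0,0]},{"dp":[0.35,0,1.79],"angular":[0,0,0]},{"dp":[0.49,0,2.14],"angular":[0,0,0]}]' 1.5 35
python3 -c "from h import *
rep()
rows(1.96,2.2,6);rows(2.2,2.4,5);rows(2.4,2.6,5);rows(2.6,2.8,5);rows(2.8,3,5)"
```

```text
time_s: 7.15
ee_pos: [0.5074, -0.0456, 0.2298]
eef_rot: [-0.661, 0.661, 0.251, -0.252]
wrist_force: [4.2, -1.6, -6.6]
gripper_width: 0.022
t=7.15 alpha=1.620 r=61.2 z=0.2298 resist_tan=3.86 rad_on_tool=-2.24 fz=-6.56 w=0.0220
time_s: 7.65
ee_pos: [0.4967, -0.0262, 0.2297]
eef_rot: [-0.661, 0.661, 0.251, -0.252]
wrist_force: [1.5, -3.9, -3.6]
gripper_width: 0.022
t=7.65 alpha=1.984 r=61.4 z=0.2297 resist_tan=4.11 rad_on_tool=-0.20 fz=-3.61 w=0.0220
2.00: 0.10,0,0.22 | 2.04: 0.21,0,0.44 | 2.08: 0.33,0,0.66 | 2.12: 0.46,0,0.87 | 2.16: 0.59,0,1.07 | 2.20: 0.73,0,1.27 | 
2.24: 0.15,0,0.19 | 2.28: 0.31,0,0.38 | 2.32: 0.48,0,0.56 | 2.36: 0.65,0,0.73 | 2.40: 0.83,0,0.90 | 
2.44: 0.19,0,0.16 | 2.48: 0.38,0,0.31 | 2.52: 0.58,0,0.45 | 2.56: 0.78,0,0.59 | 2.60: 0.99,0,0.72 | 
2.64: 0.21,0,0.12 | 2.68: 0.43,0,0.23 | 2.72: 0.66,0,0.33 | 2.76: 0.88,0,0.42 | 2.80: 1.11,0,0.51 | 
2.84: 0.23,0,0.07 | 2.88: 0.47,0,0.14 | 2.92: 0.71,0,0.19 | 2.96: 0.95,0,0.24 | 3.00: 1.19,0,0.27 |
```

```bash
python3 -c "from h import *
rows(1.96,2.2,6,r1=6.27)
for a in (2.2,2.4,2.6,2.8,3.0): rows(a,a+.2,5,r=6.27)"
```

```text
2.00: 0.07,0,0.24 | 2.04: 0.14,0,0.48 | 2.08: 0.23,0,0.71 | 2.12: 0.33,0,0.95 | 2.16: 0.47,0,1.16 | 2.20: 0.61,0,1.36 | 
2.24: 0.15,0,0.20 | 2.28: 0.32,0,0.39 | 2.32: 0.49,0,0.57 | 2.36: 0.66,0,0.75 | 2.40: 0.85,0,0.92 | 
2.44: 0.19,0,0.16 | 2.48: 0.39,0,0.32 | 2.52: 0.59,0,0.46 | 2.56: 0.80,0,0.60 | 2.60: 1.01,0,0.73 | 
2.64: 0.22,0,0.12 | 2.68: 0.44,0,0.23 | 2.72: 0.67,0,0.34 | 2.76: 0.90,0,0.43 | 2.80: 1.14,0,0.52 | 
2.84: 0.24,0,0.08 | 2.88: 0.48,0,0.14 | 2.92: 0.73,0,0.20 | 2.96: 0.97,0,0.24 | 3.00: 1.22,0,0.28 | 
3.04: 0.25,0,0.03 | 3.08: 0.50,0,0.04 | 3.12: 0.75,0,0.05 | 3.16: 1.00,0,0.05 | 3.20: 1.25,0,0.03 |
```

```bash
python3 -m jog '[{"dp":[0.07,0,0.24],"angular":[0,0,0]},{"dp":[0.14,0,0.48],"angular":[0,0,0]},{"dp":[0.23,0,0.71],"angular":[0,0,0]},{"dp":[0.33,0,0.95],"angular":[0,0,0]},{"dp":[0.47,0,1.16],"angular":[0,0,0]},{"dp":[0.61,0,1.36],"angular":[0,0,0]}]' 1.5 35 >/dev/null
python3 -c "from h import *
rep()"
python3 -m jog '[{"dp":[0.15,0,0.2],"angular":[0,0,0]},{"dp":[0.32,0,0.39],"angular":[0,0,0]},{"dp":[0.49,0,0.57],"angular":[0,0,0]},{"dp":[0.66,0,0.75],"angular":[0,0,0]},{"dp":[0.85,0,0.92],"angular":[0,0,0]}]' 1.5 35 >/dev/null
python3 - <<'E'
from h import *
rep()
c=camera("side");crop(c,180,120,320,250,5,"pics/sd5.png"); rep()
E
```

```text
t=8.15 alpha=2.228 r=61.9 z=0.2298 resist_tan=3.39 rad_on_tool=-4.64 fz=-8.21 w=0.0217
t=8.57 alpha=2.421 r=62.0 z=0.2298 resist_tan=4.09 rad_on_tool=-5.32 fz=-7.06 w=0.0221
t=8.62 alpha=2.434 r=62.0 z=0.2298 resist_tan=1.45 rad_on_tool=-6.02 fz=-7.98 w=0.0216
```

View pics/sd5.png

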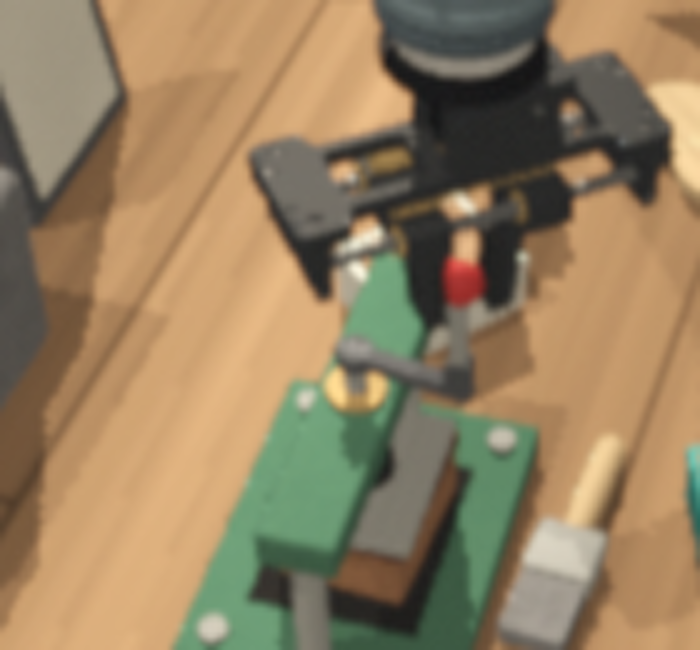

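The handle is still standing (ball at crop (463,282) over the hinge at (458,378)) and there's no extra load yet. I'll go on in small calls and lower the hand by 1 mm to relax the vertical pull.

```bash
python3 -m jog '[{"dp":[0.19,0.05,0.16],"angular":[0,0,0]},{"dp":[0.39,0.1,0.32],"angular":[0,0,0]},{"dp":[0.59,0.1,0.46],"angular":[0,0,0]},{"dp":[0.8,0.1,0.6],"angular":[0,0,0]},{"dp":[1.01,0.1,0.73],"angular":[0,0,0]}]' 1.5 35 >/dev/null
python3 -c "from h import *
rep()"
```

```text
t=9.03 alpha=2.629 r=62.0 z=0.2294 resist_tan=3.30 rad_on_tool=-3.76 fz=2.35 w=0.0222
```

```bash
python3 -m jog '[{"dp":[0.22,0,0.12],"angular":[0,0,0]},{"dp":[0.44,0,0.23],"angular":[0,0,0]},{"dp":[0.67,0,0.34],"angular":[0,0,0]},{"dp":[0.9,0,0.43],"angular":[0,0,0]},{"dp":[1.14,0,0.52],"angular":[0,0,0]}]' 1.5 35 >/dev/null
python3 -c "from h import *
rep()"
```

```text
t=9.45 alpha=2.825 r=62.0 z=0.2294 resist_tan=4.44 rad_on_tool=-6.02 fz=2.20 w=0.0219
```

```bash
python3 -m jog '[{"dp":[0.24,0,0.08],"angular":[0,0,0]},{"dp":[0.48,0,0.14],"angular":[0,0,0]},{"dp":[0.73,0,0.2],"angular":[0,0,0]},{"dp":[0.97,0,0.24],"angular":[0,0,0]},{"dp":[1.22,0,0.28],"angular":[0,0,0]}]' 1.5 35 >/dev/null
python3 - <<'E'
from h import *
rep()
for n in ("scene","side"):
    c=camera(n);rep();crop(c,190,150,320,270,5,f"pics/{n}6.png")
rows(3,3.2,5,r=6.27);rows(3.2,3.4,5,r=6.27);rows(3.4,3.6,5,r=6.27);rows(3.6,3.8,5,r=6.27)
E
```

```text
t=9.87 alpha=3.020 r=62.0 z=0.2294 resist_tan=3.24 rad_on_tool=-6.14 fz=3.50 w=0.0223
t=9.92 alpha=3.032 r=62.0 z=0.2294 resist_tan=1.79 rad_on_tool=-6.73 fz=2.27 w=0.0220
t=9.97 alpha=3.031 r=62.0 z=0.2294 resist_tan=1.13 rad_on_tool=-6.33 fz=0.85 w=0.0217
3.04: 0.25,0,0.03 | 3.08: 0.50,0,0.04 | 3.12: 0.75,0,0.05 | 3.16: 1.00,0,0.05 | 3.20: 1.25,0,0.03 | 
3.24: 0.25,0,-0.02 | 3.28: 0.50,0,-0.06 | 3.32: 0.75,0,-0.10 | 3.36: 0.99,0,-0.15 | 3.40: 1.23,0,-0.22 | 
3.44: 0.24,0,-0.07 | 3.48: 0.48,0,-0.15 | 3.52: 0.71,0,-0.25 | 3.56: 0.94,0,-0.35 | 3.60: 1.17,0,-0.46 | 
3.64: 0.22,0,-0.12 | 3.68: 0.44,0,-0.25 | 3.72: 0.65,0,-0.38 | 3.76: 0.85,0,-0.53 | 3.80: 1.05,0,-0.68 |
```

View pics/scene6.png

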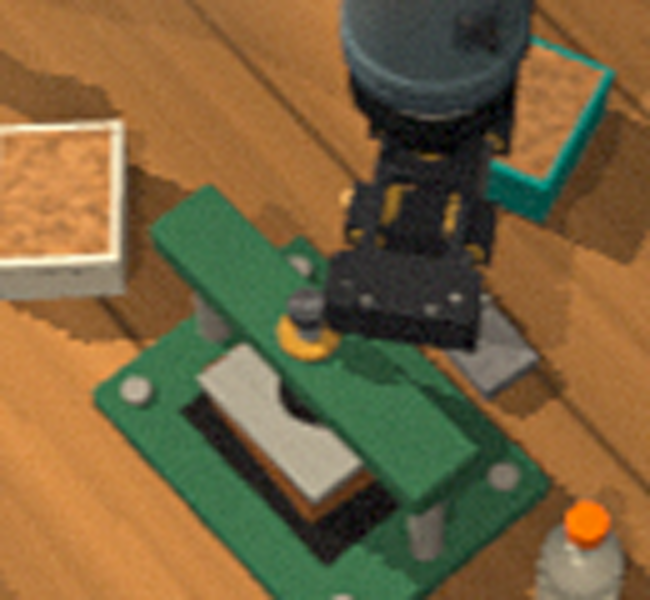

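View pics/side6.png

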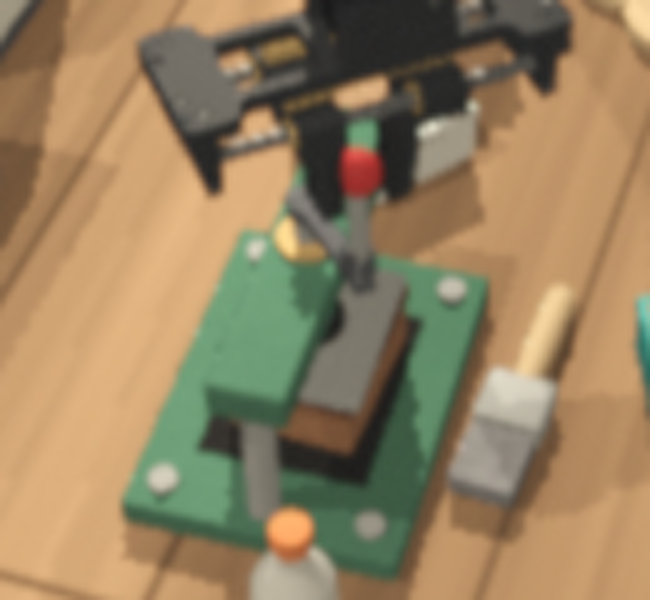

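The handle is upright (ball at side crop (360,172)) and the platen is coming down. I'll check the platen height.

```bash
python3 - <<'E'
from h import *
c=camera("scene");P=pts(c);print(P[150+90:150+95,190+50:190+53,2].round(4).ravel()); 
i=c["img"].astype(int); g=(P[...,2]>.06)&(P[...,2]<.12)&(np.hypot(P[...,0]-.555,P[...,1]+.007)<.08)&(abs(i[...,0]-i[...,1])<20)&(i[...,0]>90)
print(g.sum(),np.percentile(P[g][:,2],[10,30,50,70,90]).round(4)); rep()
E
```

```text
[0.0224 0.0328 0.0655 0.0208 0.0283 0.0323 0.0166 0.0204 0.0297 0.0219
 0.0188    nan 0.0213 0.0205 0.0188]
397 [0.0693 0.0717 0.073  0.0744 0.076 ]
t=10.02 alpha=3.031 r=62.0 z=0.2294 resist_tan=1.24 rad_on_tool=-6.50 fz=2.96 w=0.0222
```

```bash
python3 -m jog '[{"dp":[0.25,0,0.03],"angular":[0,0,0]},{"dp":[0.5,0,0.04],"angular":[0,0,0]},{"dp":[0.75,0,0.05],"angular":[0,0,0]},{"dp":[1.0,0,0.05],"angular":[0,0,0]},{"dp":[1.25,0,0.03],"angular":[0,0,0]}]' 1.5 35 >/dev/null
python3 -c "from h import *
rep()"
```

```text
t=10.43 alpha=3.209 r=61.8 z=0.2293 resist_tan=5.80 rad_on_tool=-6.44 fz=5.26 w=0.0219
```

Resistance is rising, 5.8 N against a baseline of about 3.8 N. I'll pause and read it.

```bash
python3 - <<'E'
from h import *
for _ in range(4): camera("side"); rep()
E
```

```text
t=10.48 alpha=3.218 r=61.9 z=0.2293 resist_tan=2.54 rad_on_tool=-6.42 fz=4.11 w=0.0221
t=10.53 alpha=3.218 r=61.9 z=0.2293 resist_tan=3.68 rad_on_tool=-6.99 fz=3.65 w=0.0221
t=10.58 alpha=3.217 r=61.8 z=0.2293 resist_tan=3.25 rad_on_tool=-6.05 fz=3.53 w=0.0220
t=10.63 alpha=3.217 r=61.9 z=0.2293 resist_tan=2.74 rad_on_tool=-6.87 fz=3.85 w=0.0215
```

Paused, the extra is about 1.8 N (3.05 N against 1.25 N). Another 0.06 rad or so should bring it to about 2.5 N.

```bash
python3 -m jog '[{"dp":[0.13,0,-0.01],"angular":[0,0,0]},{"dp":[0.26,0,-0.02],"angular":[0,0,0]},{"dp":[0.39,0,-0.04],"angular":[0,0,0]}]' 1.5 35 >/dev/null
python3 - <<'E'
from h import *
rep()
for _ in range(6): camera("side"); rep()
E
```

```text
t=10.88 alpha=3.266 r=61.8 z=0.2293 resist_tan=6.68 rad_on_tool=-6.39 fz=6.14 w=0.0218
t=10.93 alpha=3.271 r=61.8 z=0.2293 resist_tan=4.88 rad_on_tool=-6.83 fz=5.27 w=0.0224
t=10.98 alpha=3.270 r=61.8 z=0.2293 resist_tan=5.22 rad_on_tool=-6.49 fz=5.59 w=0.0223
t=11.03 alpha=3.270 r=61.8 z=0.2293 resist_tan=5.44 rad_on_tool=-6.73 fz=5.57 w=0.0220
t=11.08 alpha=3.271 r=61.8 z=0.2293 resist_tan=4.95 rad_on_tool=-6.17 fz=5.25 w=0.0216
t=11.13 alpha=3.270 r=61.8 z=0.2293 resist_tan=3.87 rad_on_tool=-6.62 fz=6.15 w=0.0219
t=11.18 alpha=3.270 r=61.8 z=0.2293 resist_tan=4.30 rad_on_tool=-6.92 fz=5.70 w=0.0221
```

Moving, the extra is about 2.9 N (6.7 N against 3.8 N); the travel since the last reading implies about 2.5 N. That's the place to stop. Before opening I'll ease off the side loads.

```bash
python3 -m jog '[{"dp":[-0.03,-0.03,-0.03],"angular":[0,0,0]},{"dp":[-0.05,-0.05,-0.06],"angular":[0,0,0]},{"dp":[-0.05,-0.05,-0.06],"angular":[0,0,0]}]' 1.5 35 >/dev/null
python3 - <<'E'
from h import *
rep();camera("side");rep();camera("side");rep()
E
```

```text
t=11.43 alpha=3.267 r=61.7 z=0.2294 resist_tan=2.98 rad_on_tool=-5.10 fz=2.18 w=0.0219
t=11.48 alpha=3.268 r=61.7 z=0.2294 resist_tan=2.00 rad_on_tool=-4.53 fz=1.88 w=0.0222
t=11.53 alpha=3.268 r=61.7 z=0.2294 resist_tan=2.57 rad_on_tool=-4.18 fz=1.53 w=0.0218
```

```bash
python3 -m jog '[{"dp":[-0.03,-0.01,-0.04],"angular":[0,0,0]},{"dp":[-0.03,-0.02,-0.07],"angular":[0,0,0]},{"dp":[-0.03,-0.02,-0.07],"angular":[0,0,0]}]' 1.5 20 >/dev/null
python3 -c "from h import *
rep()"
python3 -m jog '[{"dp":[0,0,0],"angular":[0,0,0]},{"dp":[0,0,0],"angular":[0,0,0]},{"dp":[0,0,0],"angular":[0,0,0]},{"dp":[0,0,0],"angular":[0,0,0]},{"dp":[0,0,0],"angular":[0,0,0]},{"dp":[0,0,0],"angular":[0,0,0]}]' 5.5 20
python3 - <<'E'
from h import *
rep();c=camera("wrist");cv2.imwrite("pics/w7.png",c["img"][:,:,::-1]);c=camera("side");crop(c,190,130,320,250,5,"pics/sd7.png")
E
```

```text
t=11.78 alpha=3.268 r=61.6 z=0.2294 resist_tan=2.36 rad_on_tool=-4.86 fz=1.51 w=0.0226
time_s: 12.28
ee_pos: [0.5205, 0.0443, 0.2294]
eef_rot: [0.661, -0.661, -0.252, 0.252]
wrist_force: [-0.5, -0.3, -0.9]
gripper_width: 0.0549
t=12.28 alpha=3.278 r=62.1 z=0.2294 resist_tan=0.54 rad_on_tool=0.02 fz=-0.92 w=0.0549
```

View pics/w7.png

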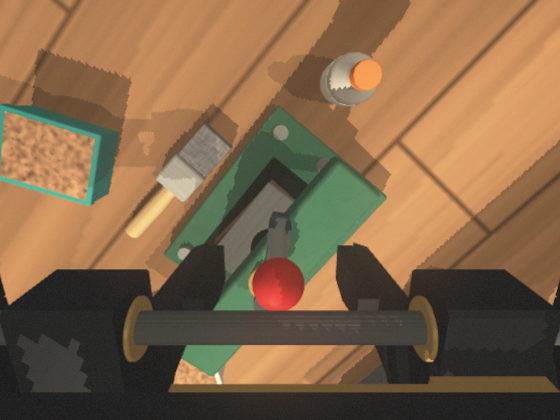

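View pics/sd7.png

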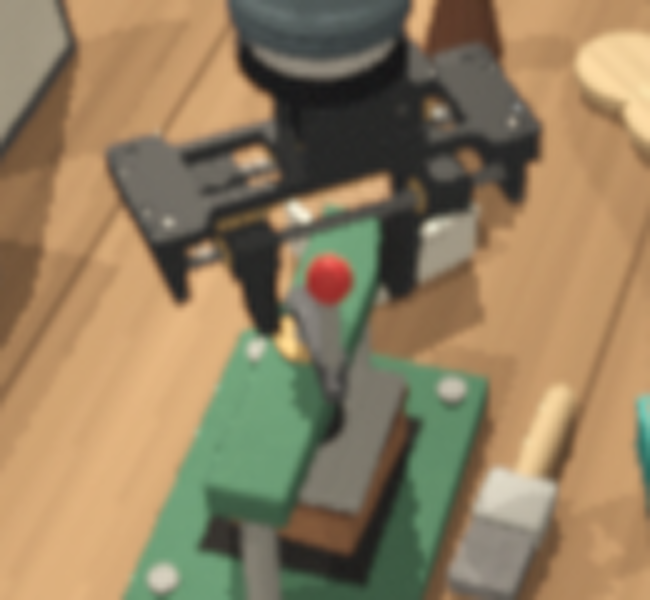

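The ball stands free at (278,285) in the wrist view, midway between the open fingers. I'll back off straight up.

```bash
python3 -m jog '[{"dp":[0,-1,0],"angular":[0,0,0]},{"dp":[0,-3,0],"angular":[0,0,0]},{"dp":[0,-6,0],"angular":[0,0,0]},{"dp":[0,-9,0],"angular":[0,0,0]},{"dp":[0,-12,0],"angular":[0,0,0]},{"dp":[5,-12,8],"angular":[0,0,0]},{"dp":[-2,-13,13],"angular":[0,0,0]},{"dp":[-2,-13,13],"angular":[0,0,0]},{"dp":[-2,-13,13],"angular":[0,0,0]},{"dp":[-2,-13,13],"angular":[0,0,0]},{"dp":[-2,-13,13],"angular":[0,0,0]}]' 5.5 20
python3 - <<'E'
from h import *
for n,b in (("scene",(190,150,320,270)),("side",(190,130,320,250))):
    c=camera(n);P=pts(c);crop(c,*b,5,f"pics/{n}8.png")
    m=red(c,P)&(abs(P[...,0]-.555)<.1)&(abs(P[...,1])<.1); i=c["img"].astype(int)
    if m.sum():
        v,u=np.nonzero(m);C=c["world_from_camera"][:3,3]
        d=np.array([(u.mean()-c["cx"])/c["fx"],-(v.mean()-c["cy"])/c["fy"],-1]);d=c["world_from_camera"][:3,:3]@(d/np.linalg.norm(d))
        b_=C+d*(np.percentile(np.linalg.norm(P[m]-C,axis=1),20)+.0105); dd=b_[:2]-[.5537,-.0072]
        print(n,"ball",b_.round(4),"r",np.hypot(*dd).round(4),"ang",np.degrees(np.arctan2(dd[1],dd[0])))
    g=(P[...,2]>.055)&(P[...,2]<.11)&(np.hypot(P[...,0]-.555,P[...,1]+.007)<.08)&(abs(i[...,0]-i[...,1])<20)&(i[...,0]>90)
    print("platen top",np.median(P[g][:,2]))
print(get_state()["time_s"])
E
```

```text
time_s: 13.3
ee_pos: [0.4189, 0.128, 0.3605]
eef_rot: [-0.66, 0.661, 0.253, -0.252]
wrist_force: [0.2, -1.3, 0.6]
gripper_width: 0.0548
scene ball [0.5227 0.0408 0.2434] r 0.0571 ang 122.85446124901493
platen top 0.07319647043860489
side ball [0.5193 0.0456 0.2417] r 0.063 ang 123.0703362881521
platen top 0.0753572505818566
13.4
```

View pics/scene8.png

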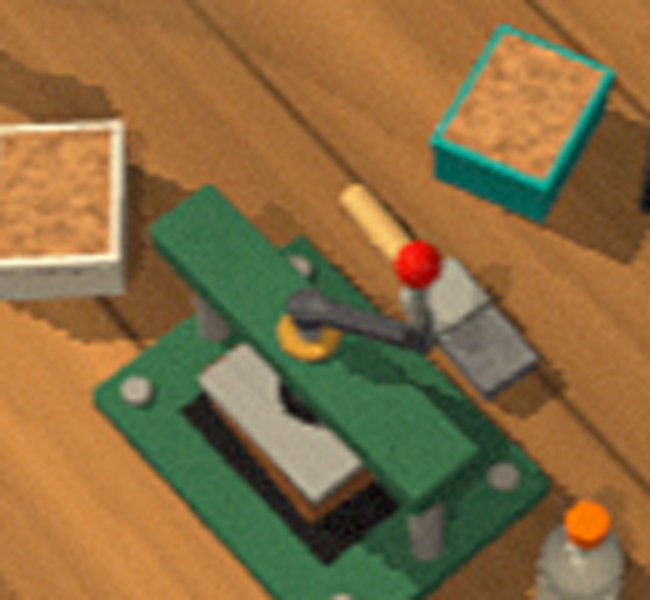

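View pics/side8.png

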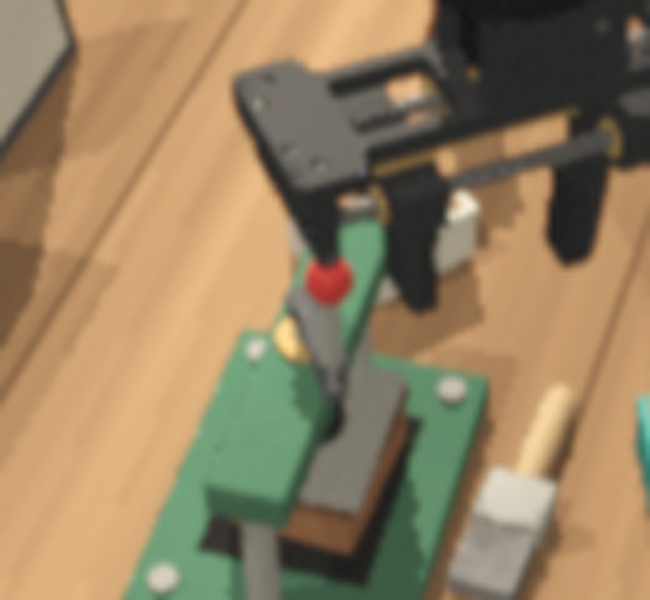

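The ball at scene crop (418,263) stands over the hinge at (428,340). Measured height is 0.242–0.243 m, radius about 60 mm and angle 123°, unchanged since release. The bystanders look unmoved and the hand is clear, so I'm handing it in.

```bash
python3 -c "from plant import *
print(finish_job(), get_state()['time_s'])"
```

```text
the job is handed in; nothing more can be done
the job is handed in; nothing more can be done
```

I folded the handle up to its stop and wound the crank about 3.27 rad clockwise. I stopped when it turned distinctly heavier, eased off the side loads, let go and lifted clear. The job was handed in at about 13.4 s.

- **Handle:** it stands upright. The ball measured 0.242–0.243 m high (0.243 m expected) and about 60 mm from the crank axis. It did not shift when released.
- **Crank load at the stop:**
  - While moving, it took about 6.7 N against an average drag of 3.8 N, so 2.9 N extra.
  - The extra turn since the previous reading, at the stated stiffness, suggests about 2.5 N.
  - The noisier readings at a pause disagreed, giving about 3.4 N extra. That is slightly above the 2–3 N asked for, but well under the 6 N that crushes the box.
- **Platen:** its top read about 73 mm in the scene camera and 75 mm in the side camera. The scene reading is unchanged from 0.24 rad before the stop, as expected if the lid is already carrying it.
- **Other things:** the glue, the brush and the two look-alike boxes looked unmoved in the last pictures. I did not recheck the mug, cat or plaque, but the arm stayed well away from them.

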